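# Clamp a carton in the packing jig

## Robot

A 7-joint arm with a two-finger parallel gripper is mounted at the origin on the work surface. World frame = base frame: x ahead of the robot, y to its left, z up, the work surface at z = 0. Lengths are in mm, angles in degrees, forces in N, time in s.
With the tool pointing down it reaches from about 425 to 875 mm from the base axis. Payload 8.4 kg.
Tool frame: the origin (TCP) lies on the front face of the gripper's body, between the roots of the fingers; the fingertips stand 73 mm ahead of it and the grasp point (between the pads) lies 54 mm ahead of it; y points along the fingers, z is the direction in which the jaws open and shut, and the axes are right-handed (so a half turn about y gives the same grasp; the last joint's range is limited). The gripper opens to 85 mm and grips with 20 to 120 N. Pads are 22 mm wide; open, the fingers measure 114 mm over their backs; the gripper's body (76 mm by 85 mm) begins 54 mm behind the grasp point. The pads swing forward as they close: fully open they stand 13 mm farther back than shut.
Start: joints at [-71.688, 19.091, 2.286, 83.961, -0.768, 76.965, -3.352], TCP at [264.331, 593.799, 303.908] pointing down, gripper open.
Joint ranges: [-147.57, 147.57], [-21.85, 119.76], [-74.77, 79.35], [14.55, 137.4], [-85.83, 265.84], [4.83, 119.75], [-152.11, 152.11]. Speed limits (degrees/s): [127.2, 127.2, 159.86, 159.86, 180, 180, 180].

## Interface

Orientations are given as a 3x3 rotation matrix whose columns are the frame's x, y, z axes.
In Python, from cell import manip gives the robot as it stands.
- The arm moves only by the shell command python3 -m pendant 'ROWS' [FORCE]. ROWS is a JSON object of lists of equal length, an entry for each row: "hand": the opening in per cent of the stroke, from 0 (shut) to 100 (fully open); "delta_pos": the shift along the tool's x, y, z in m, a list of three; "rotation": the turn, a rotation vector about the tool's x, y, z in degrees, a list of three. A call has 1 to 12 rows; each row is the pose to reach, as a shift and turn from the pose measured when the call began, along the tool's axes at that moment; what a row does not reach only later rows make up. A row lasts 1/12 s, in which the tool goes at most 41.7 mm and 7.16 degrees, less where a joint would pass 70% of its speed; a pose out of reach is approached as far as the arm can. A call with a gripper value outside its range is refused whole. The fingers move at their own pace and stop on an object; FORCE is the grip in N (left out, the last holds). Time passes only in rows, so rows that repeat a pose let the fingers close. It gives the time, the measured TCP pose, the force and the opening at its end, in the units of the state.
- manip.state(): the state, without advancing time (a new reading comes with each control period).
- manip.read_camera(name): name is "side" or "top" or "wrist"; returns a dict with "img" (480x640x3 uint8, red, green, blue), "K" (3x3 intrinsics, pixels), "rvec" (rotation vector, rad) and "tvec" (3), from world to camera coordinates, as OpenCV has them. Camera axes: x right, y down, z forward; pixel columns grow to the right and rows downward; lengths in mm; the calibration is good to about 2 mm. A picture is of the moment at which its call begins. There is no depth.
- manip.job_done(): hands the job in, once; it reports no verdict.
The state is a dict: "time": time; "joint_positions": joint angles; "dq": joint speeds; "joint_efforts": joint torques, N m; "tool_pos": TCP position; "tool_rot": TCP orientation; "ft_force": force on the tool from outside, world axes, zero at the start; "moment": the same for the moment, N m; "opening": opening from 0.0 (shut) to 1.0 (fully open).
Only numpy, scipy, OpenCV 4.12 (cv2) and the standard library are available. Lean on these libraries where they do the work, as an engineer would, in place of code of your own. Each camera call takes 0.05 s, during which the arm holds its last target.

## Task

Lift the red release bar of the jig's sliding clamp and, holding it up, slide the clamp along so that its sprung orange pad gently pushes the carton fully home and square against the buffer plate and presses on it with roughly 10 N (never more than 18 N, or the carton is crushed). Then let the bar go so that it drops fully into the nearest notch and the clamp stays locked with the carton still held snugly; leave the parcel, the tape roll and the cup where they are and take the hand away.

Things in the scene. Friction and masses are not known exactly. Their poses are not given: they have to be found in the camera images.
- jig: Fixed clamping jig: blue base plate 190 x 530 x 12 mm, origin on the bench under the rail. Its y axis runs along the steel rail, the way the clamp must slide (towards carton and end stop); z is up. The carton stands on a plywood deck (y = 0 to 245 mm) whose top is 30 mm above the bench. From y = -186 to -116 mm the rail has a long parking slot in which the clamp starts, with play.
- first_notch (a point): Start of the notched part of the rail (fixed on the jig, 115 mm before its origin), at the lands' top, 29 mm above the bench. From here along the jig's y for 176 mm the rail has cross notches every 8 mm: lands 3 mm wide, gaps 5 mm.
- carriage: The sliding clamp: grey block 100 x 60 mm, top 56 mm above the bench. Origin at bench height under the middle of the release bar; axes as the jig's. It slides only along the jig's y, with about 1 N friction plus 15 N per m/s, and passes the lands only with the bar lifted.
- pad_free (a point): Fixed to the clamp, 95 mm ahead (+y) of its origin, 62 mm above the bench: where the middle of the orange pad's face is while nothing presses it. The pad is 75 mm wide, 36 to 88 mm above the bench, and sprung: it starts to give at about 4 N, then gives about 1.4 mm per newton, up to 25 mm. This point does not move back with the pad.
- bar_grip (a point): Middle of the red release bar: round, 14 mm thick, 80 mm long, along the jig's x (across the rail), on two thin stems 34 mm either side of the middle. 105 mm above the bench when down; the clamp's block is 49 mm below it. Pinch it from above, fingers closing along the jig's y. It moves straight up and down in the clamp.
- release_bar (a joint): Lift of the release bar, m: 0 = fully down, its 3.5 mm thick tooth in a notch or the parking slot; 0.008 = tooth just clear (resting on a land); 0.014 = upper stop. A spring and its weight press it down with 6 to 8 N; let go over a notch, it drops. Let go on a land, the clamp must shift a few mm for it to drop in; a compressed pad pushes the clamp back by itself, at most one notch.
- carton_center (a point): Centre of the loose brown carton, 100 mm (x) by 120 mm (y, along the jig) by 80 mm high, 0.25 to 0.5 kg; its own y axis is nearly along the jig's. It stands on the deck between the clamp's pad and the buffer plate, with gaps on both sides.
- endstop: Blue upright block fixed at the far (+y) end of the jig, 120 mm wide, 78 mm high; origin at the foot of its near face, 252 mm along the jig's y. It carries a black buffer plate 85 mm wide on a screw, whose face stands 17 to 47 mm in front of that face; how far differs each time and is not measured: it must be seen or felt. The plate does not move.
- parcel: Bystander: white parcel 70 x 95 x 50 mm on the bench beside the jig; origin at the centre of its underside.
- tape: Bystander: orange tape roll, 100 mm across, 48 mm high, lying flat; origin at the centre of its underside.
- cup: Bystander: blue cup, 72 mm across, 85 mm high; origin at the centre of its underside.

How it is judged (in metres and radians):
On the way, in this order (a step that is already met when the one before it is completed fails the run):
1. The release bar is lifted clear of the notches (8.5 mm or more) (value of joint release_bar above 0.0085 m), for 0.1 s.
2. With the bar still up (7 mm or more), the clamp's pad presses the carton against the buffer plate with at least 5 N (value of joint release_bar above 0.007 m and contact force between carton and carriage above 5 N and contact force between carton and endstop above 1 N), for 0.1 s.
At the end, for the whole second after the job is handed in: The release bar is down in a notch (within 3 mm of fully down), the clamp is at rest, the carton stands flat on the deck, square to the jig within 0.05 rad and touching the buffer plate, and the pad presses on it with 2.5 to 16 N (value of joint release_bar below 0.003 m and contact force between carton and carriage between 2.5 and 16 N and contact force between carton and endstop above 1 N and angle between the y axis of carton_center and the y axis of jig, either way round below 0.05 rad and angle between carton_center's own z axis and vertical below 0.05 rad and z of carton_center in the frame of jig below 0.074 m and linear speed of carriage below 0.005 m/s).
It fails at once if The clamp presses on the carton with more than 18 N (contact force between carton and carriage above 18 N).
It fails at once if The parcel is moved by more than 20 mm (distance of parcel from where it was at the start of the episode above 0.02 m).
It fails at once if The tape is moved by more than 20 mm (distance of tape from where it was at the start of the episode above 0.02 m).
It fails at once if The cup is moved by more than 20 mm (distance of cup from where it was at the start of the episode above 0.02 m).
It also fails if it takes over 58 s, if anything falls off the work surface, if the arm or the gripper's body presses on something with over 40 N, if the wrist force passes 120 N, or if a joint passes its speed limit or range.

## Working session

There is one attempt and no reset: what is moved stays moved. The work goes in short steps, Python scripts to look and compute and a shell command to move; the robot and the scene stay as the last step left them, time stands still between calls to the robot, and variables do not carry over. Pictures are saved under pics/ and viewed, and the job is handed in when it is done.

```bash
ls; mkdir -p pics
python3 - <<'E'
from cell import manip
import cv2
s=manip.state()
for k,v in s.items(): print(k,v)
for n in ["side","top","wrist"]:
    c=manip.read_camera(n)
    cv2.imwrite(f"pics/{n}0.png",c["img"][:,:,::-1])
    print(n,c["K"],c["rvec"],c["tvec"])
E
```

```text
pics
time 0.0
joint_positions [-71.69052222  19.13089524   2.28456883  84.00990197  -0.76773091
  76.96446475  -3.35212563]
dq [ 0.0520124  -0.11900147  0.03794818 -0.04959554  0.04362517  0.09633855
 -0.0025852 ]
joint_efforts [ 3.65852918e-05 -6.58517432e+01  1.36561733e+00 -4.05569923e+01
  1.67350756e-02  1.21834865e-02 -3.71107024e-05]
tool_pos [264.19399669 593.53005936 303.04077865]
tool_rot [[ 9.13584704e-01 -5.39734841e-04  4.06648125e-01]
 [-4.06648469e-01 -1.47560337e-03  9.13583518e-01]
 [ 1.06958487e-04 -9.99998766e-01 -1.56757101e-03]]
ft_force [-0.34245703 -0.10179243 -0.09767204]
moment [ 0.03701099 -0.03652804  0.01375823]
opening 1.0007791244292743
side [[482.05264963   0.         327.2573399 ]
 [  0.         482.05264963 235.57542138]
 [  0.           0.           1.        ]] [ 0.2847746  -2.69758762  1.3683881 ] [564.29146253 116.59878895 715.15054989]
top [[546.24478828   0.         322.24407147]
 [  0.         546.24478828 236.28434156]
 [  0.           0.           1.        ]] [ 2.15575985 -2.18841104  0.08044856] [ 76.70750025 576.49687148 920.23454188]
wrist [[340.84392345   0.         323.39737328]
 [  0.         340.84392345 240.0767555 ]
 [  0.           0.           1.        ]] [-2.430992   -1.58130511 -0.21970434] [-649.21219418  -36.81128924  379.38273515]
```

View pics/side0.png

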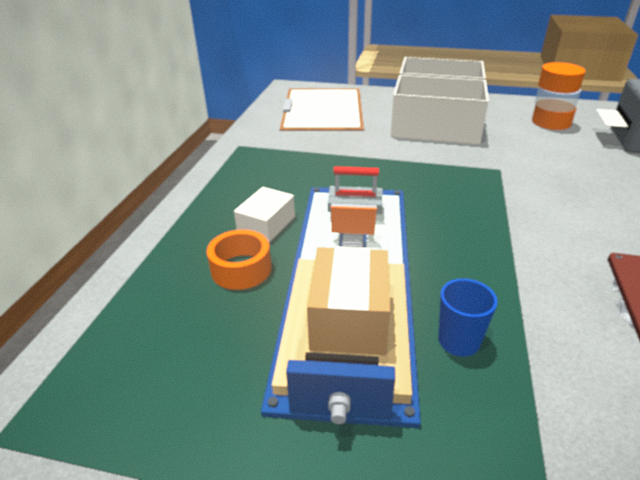

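View pics/top0.png

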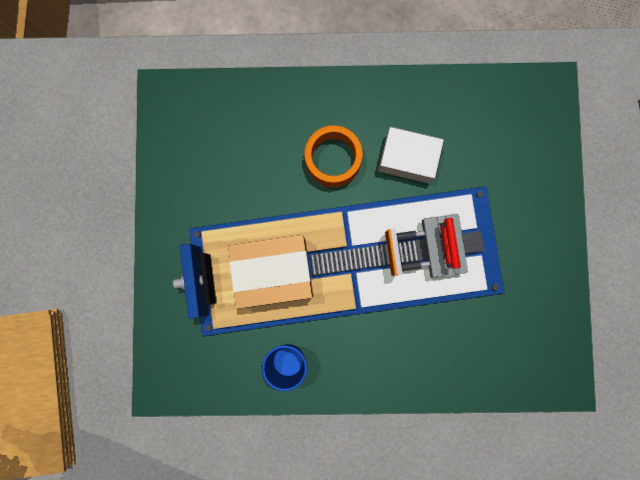

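View pics/wrist0.png

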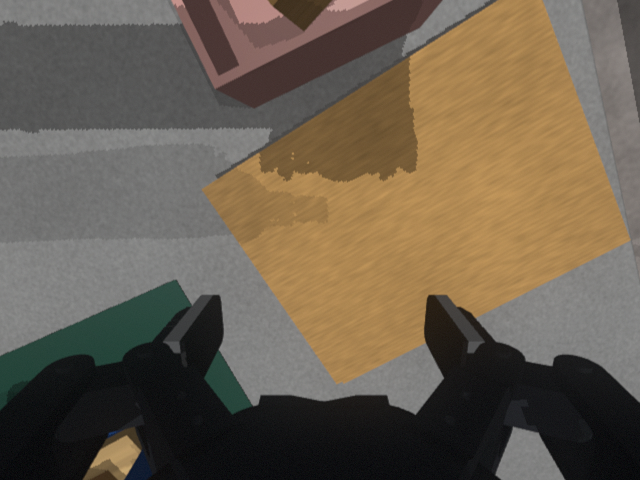

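Side and top views both show the jig: in the top view the plate spans roughly (190,228)-(500,290), the red bar is near (450,243), the carton near (270,270) and the black buffer near (209,278). I'll zoom in for precise pixels.

Run:
```python
import cv2
im=cv2.imread("pics/top0.png")
a=im[180:345,170:345]; b=im[175:325,330:510]
cv2.imwrite("pics/topA.png",cv2.resize(a,None,fx=3.5,fy=3.5,interpolation=cv2.INTER_CUBIC))
cv2.imwrite("pics/topB.png",cv2.resize(b,None,fx=4,fy=4,interpolation=cv2.INTER_CUBIC))
im=cv2.imread("pics/side0.png")
cv2.imwrite("pics/sideA.png",cv2.resize(im[150:440,250:430],None,fx=2,fy=2,interpolation=cv2.INTER_CUBIC))
```

```text
(no output)
```

View pics/topA.png

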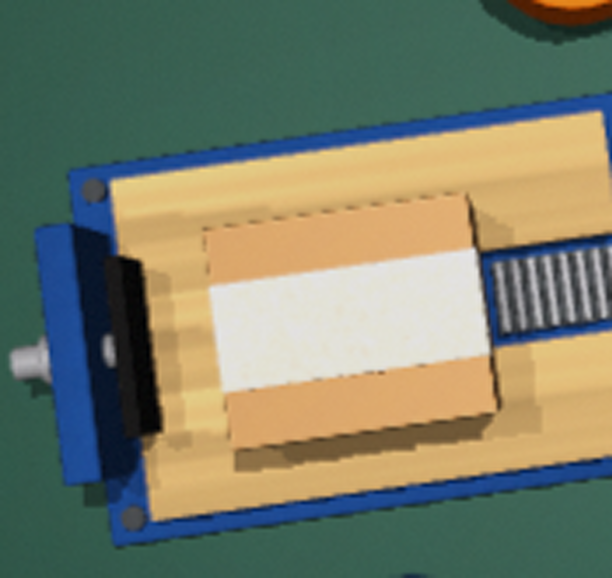

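View pics/topB.png

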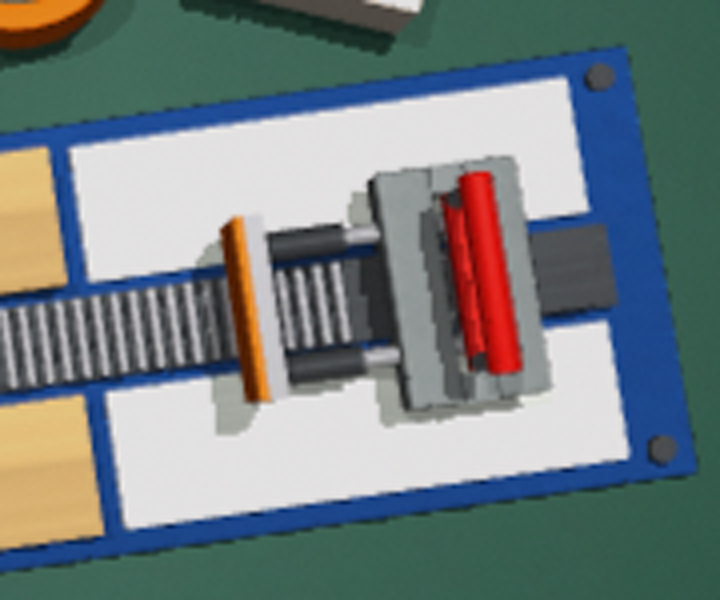

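View pics/sideA.png

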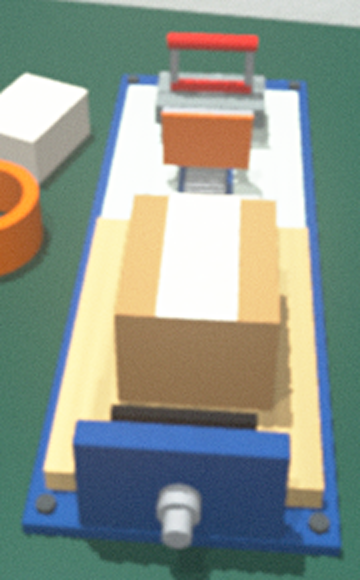

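```bash
cat > h.py <<'E'
import numpy as np, cv2
from cell import manip
from scipy.optimize import least_squares
def ray(c,uv,z):
    K,r,t=c["K"],np.array(c["rvec"],float),np.array(c["tvec"],float)
    R=cv2.Rodrigues(r)[0]; uv=np.atleast_2d(np.array(uv,float)); C=-R.T@t
    d=(np.linalg.inv(K)@np.c_[uv,np.ones(len(uv))].T).T@R
    s=(z-C[2])/d[:,2]; return C+d*s[:,None]
def proj(c,P):
    return cv2.projectPoints(np.atleast_2d(np.array(P,float)),np.array(c["rvec"],float),np.array(c["tvec"],float),c["K"],None)[0][:,0]
E
cat > m.py <<'E'
from h import *
c=manip.read_camera("top")
A=lambda *p:np.array(p)/3.5+[170,180]
B=lambda *p:np.array(p)/4+[330,175]
plate=ray(c,np.r_[A((68,170),(117,545)),B((627,47),(696,472))],12)
deck=ray(c,np.r_[A((110,180),(150,521)),B((50,147),(104,533))],30)
print(plate.round(1));print(deck.round(1))
print(np.linalg.norm(plate[0]-plate[1]),np.linalg.norm(plate[0]-plate[2]),np.linalg.norm(plate[1]-plate[3]))
print(np.linalg.norm(deck[0]-deck[1]),np.linalg.norm(deck[2]-deck[0]),np.linalg.norm(deck[1]-deck[3]))
yj=(plate[0]+plate[1]-plate[2]-plate[3])[:2]; yj/=np.linalg.norm(yj); xj=np.array([yj[1],-yj[0]])
o=((deck[2]+deck[3])/2)[:2]; o2=((deck[0]+deck[1])/2)[:2]-245*yj
print("o",o,o2); mid=plate[:,:2].mean(0); print("mid x off",(mid-o)@xj)
o=(o+o2)/2
o=o+xj*((mid-o)@xj)/2
print("origin",o,"yj",yj,"ang",np.degrees(np.arctan2(yj[1],yj[0])))
J=lambda P:np.c_[(P[:,:2]-o)@xj,(P[:,:2]-o)@yj]
print("platej",J(plate).round(1)); print("deckj",J(deck).round(1))
print("bar",J(ray(c,B((476,175),(510,372)),112)).round(1), ray(c,B((476,175),(510,372)),108).mean(0))
cc=ray(c,A((205,230),(467,195),(497,410),(234,447)),110); print("carton",J(cc).round(1))
print("buf z70..100",[J(ray(c,A((140,258),(160,430)),z)).round(1).tolist() for z in (70,80,90)])
print("padface z88",J(ray(c,B((224,220),(251,400)),88)).round(1))
E
python3 m.py
```

```text
[[ 596.   302.    12. ]
 [ 409.1  276.5   12. ]
 [ 661.8 -222.9   12. ]
 [ 475.2 -245.2   12. ]]
[[588.8 276.6  30. ]
 [422.  256.3  30. ]
 [619.2  32.4  30. ]
 [453.4  12.3  30. ]]
188.66920348027026 529.0487709009399 525.9176532826266
168.03331944487078 246.0816592334972 246.01776331257153
o [536.28309194  22.35578173] [536.07231255  23.38661777]
mid x off -0.10995201524832988
origin [536.14304564  22.86683036] yj [-0.12508652  0.99214584] ang 97.18575202825338
platej [[  94.3  269.5]
 [ -94.4  267.5]
 [  93.9 -259.6]
 [ -94.  -258.4]]
deckj [[ 8.400e+01  2.451e+02]
 [-8.400e+01  2.459e+02]
 [ 8.360e+01 -1.000e+00]
 [-8.340e+01 -1.000e-01]]
bar [[  38.6 -161.4]
 [ -39.5 -162.2]] [ 556.23206871 -138.62110956  108.        ]
carton [[ 45.4 187.8]
 [ 44.5  68.8]
 [-52.7  68.7]
 [-52.6 187.1]]
buf z70..100 [[[40.3, 226.8], [-40.8, 227.3]], [[39.5, 224.7], [-40.8, 225.2]], [[38.7, 222.6], [-40.7, 223.1]]]
padface z88 [[ 36.9 -63.7]
 [-36.2 -63.6]]
```

Jig geometry fits well: the plate measures 189x528 and the deck 168x246, against 190x530 and a 245 length. The bar is at world (556,-139), jig y about -161, and the buffer face is at jig y of about 225. Next I move above the bar.

```bash
python3 -m pendant '{"hand":[100,100,100,100,100,100,100,100,100,100,100,100],"delta_pos":[[0.564,0.06,-0.55],[0.564,0.06,-0.55],[0.564,0.06,-0.55],[0.564,0.06,-0.55],[0.564,0.06,-0.55],[0.564,0.06,-0.55],[0.564,0.06,-0.55],[0.564,0.06,-0.55],[0.564,0.06,-0.55],[0.564,0.06,-0.55],[0.564,0.06,-0.55],[0.564,0.06,-0.55]],"rotation":[[0,-31.2,0],[0,-31.2,0],[0,-31.2,0],[0,-31.2,0],[0,-31.2,0],[0,-31.2,0],[0,-31.2,0],[0,-31.2,0],[0,-31.2,0],[0,-31.2,0],[0,-31.2,0],[0,-31.2,0]]}' 40
cat > w.py <<'E'
from h import *
import sys
s=manip.state(); p=np.array(s["tool_pos"]);R=np.array(s["tool_rot"])
o=np.array([536.14,22.87]);yj=np.array([-.12509,.99215]);xj=np.array([yj[1],-yj[0]])
if len(sys.argv)>3:
    jx,jy,z=map(float,sys.argv[1:4])
    P=np.r_[o+xj*jx+yj*jy,z]; print("delta",(R.T@(P-p)).round(1),"mm")
    T=np.c_[np.r_[xj,0],[0,0,-1],np.r_[yj,0]]
    print("rot",np.degrees(cv2.Rodrigues(R.T@T)[0].ravel()).round(2))
print("t",round(s["time"],2),"jig",((p[:2]-o)@xj).round(2),((p[:2]-o)@yj).round(2),"z",p[2].round(2))
f=np.array(s["ft_force"]);print("force jig",(f[:2]@xj).round(2),(f[:2]@yj).round(2),f[2].round(2),"open",round(s["opening"],3))
E
python3 w.py 0 -161 240
```

```text
time: 1.2
tool_pos: [449.0, 128.6, 266.0]
tool_rot: [[0.992, 0.0, -0.125], [0.125, -0.0, 0.992], [0.0, -1.0, -0.0]]
ft_force: [2.2, 1.2, 0.2]
opening: 0.995
delta [  73.2   26.2 -276.8] mm
rot [0.02 0.02 0.  ]
t 1.2 jig -73.27 115.83 z 266.03
force jig 2.32 0.96 0.18 open 0.995
```

```bash
python3 -m pendant '{"hand":[100,100,100,100,100,100,100,100,100,100],"delta_pos":[[0.0732,0.0262,-0.2768],[0.0732,0.0262,-0.2768],[0.0732,0.0262,-0.2768],[0.0732,0.0262,-0.2768],[0.0732,0.0262,-0.2768],[0.0732,0.0262,-0.2768],[0.0732,0.0262,-0.2768],[0.0732,0.0262,-0.2768],[0.0732,0.0262,-0.2768],[0.0732,0.0262,-0.2768]],"rotation":[[0,0,0],[0,0,0],[0,0,0],[0,0,0],[0,0,0],[0,0,0],[0,0,0],[0,0,0],[0,0,0],[0,0,0]]}'
python3 w.py 0 -161 159
python3 - <<'E'
from h import *
for n in ["wrist","side"]:
    c=manip.read_camera(n); cv2.imwrite(f"pics/{n}1.png",c["img"][:,:,::-1])
    o=np.array([536.14,22.87]);yj=np.array([-.12509,.99215]);xj=np.array([yj[1],-yj[0]])
    print(n,proj(c,[np.r_[o+xj*x-161*yj,105] for x in(-40,0,40)]))
E
```

```text
time: 2.03
tool_pos: [556.1, -136.5, 239.5]
tool_rot: [[0.992, -0.001, -0.125], [0.125, -0.0, 0.992], [-0.001, -1.0, -0.0]]
ft_force: [0.6, 0.2, 0.2]
opening: 1.0
delta [ 0.2 80.5 -0.3] mm
rot [ 0.    0.   -0.05]
t 2.03 jig -0.14 -160.66 z 239.53
force jig 0.58 0.12 0.16 open 1.0
wrist [[323.04309265 194.17801611]
 [322.97863401 256.94391327]
 [322.92036169 313.68594942]]
side [[377.31661308 172.55297279]
 [354.7780341  171.73652872]
 [332.39825355 170.92583701]]
```

View pics/wrist1.png

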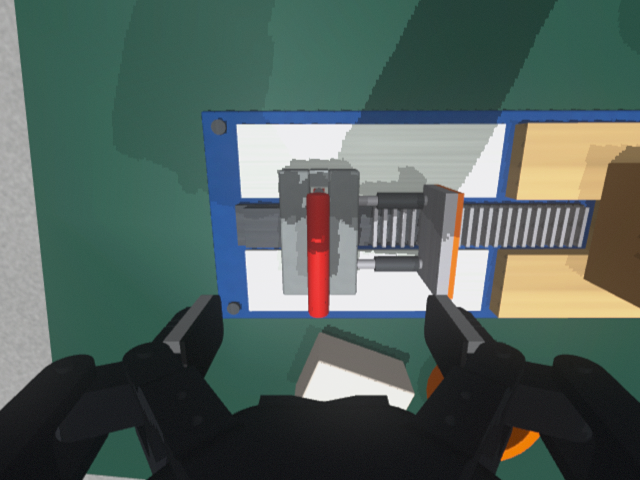

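View pics/side1.png

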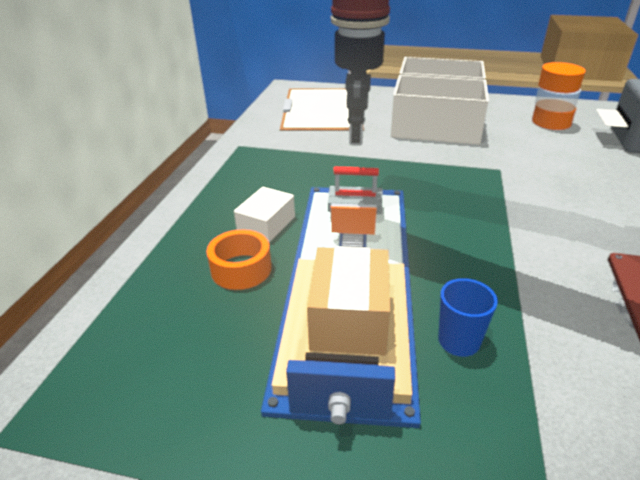

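The wrist view shows the bar between the open fingers: column ~318, rows 194–317, against a prediction of 323. That puts it 2–3 mm further back, so I use jig y -162.5. Descending, then closing.

```bash
python3 -m pendant '{"hand":[100,100,100,100,100,100],"delta_pos":[[0,0.03,-0.0015],[0,0.055,-0.0015],[0,0.075,-0.0015],[0,0.0805,-0.0015],[0,0.0805,-0.0015],[0,0.0805,-0.0015]],"rotation":[[0,0,0],[0,0,0],[0,0,0],[0,0,0],[0,0,0],[0,0,0]]}' 40
python3 w.py 0 -162.5 159
python3 -m pendant '{"hand":[50,25,8,4,0,0,0,0,0,0,0,0],"delta_pos":[[0,0,0],[0,0,0],[0,0,0],[0,0,0],[0,0,0],[0,0,0],[0,0,0],[0,0,0],[0,0,0],[0,0,0],[0,0,0],[0,0,0]],"rotation":[[0,0,0],[0,0,0],[0,0,0],[0,0,0],[0,0,0],[0,0,0],[0,0,0],[0,0,0],[0,0,0],[0,0,0],[0,0,0],[0,0,0]]}' 40
python3 w.py 0 -162.5 159
python3 - <<'E'
from h import *
for n in ["wrist","side"]:
    c=manip.read_camera(n); cv2.imwrite(f"pics/{n}2.png",c["img"][:,:,::-1])
E
```

```text
time: 2.63
tool_pos: [556.8, -136.1, 160.4]
tool_rot: [[0.992, 0.001, -0.128], [0.128, 0.001, 0.992], [0.001, -1.0, 0.001]]
ft_force: [-1.1, -0.0, 0.6]
opening: 0.998
delta [-0.6  1.4 -2.1] mm
rot [-0.03  0.19  0.04]
t 2.63 jig 0.63 -160.36 z 160.36
force jig -1.07 0.1 0.61 open 0.998
time: 3.63
tool_pos: [557.0, -136.5, 160.8]
tool_rot: [[0.992, 0.001, -0.128], [0.128, 0.0, 0.992], [0.001, -1.0, 0.0]]
ft_force: [-1.4, -0.8, 6.8]
opening: 0.149
delta [-0.8  1.8 -1.8] mm
rot [-0.01  0.18  0.07]
t 3.63 jig 0.76 -160.72 z 160.77
force jig -1.49 -0.59 6.78 open 0.149
```

View pics/wrist2.png

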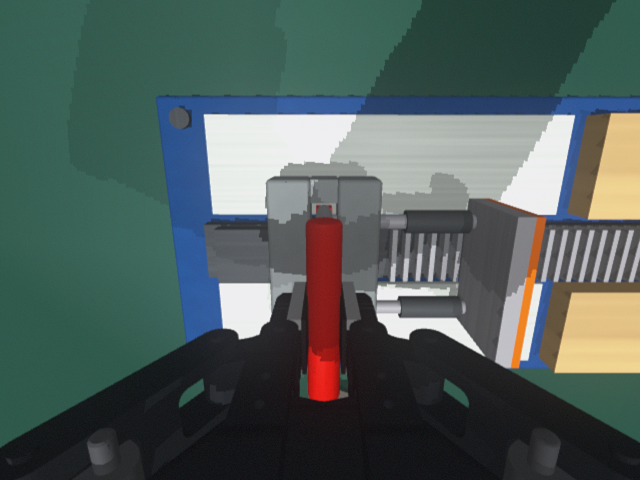

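View pics/side2.png

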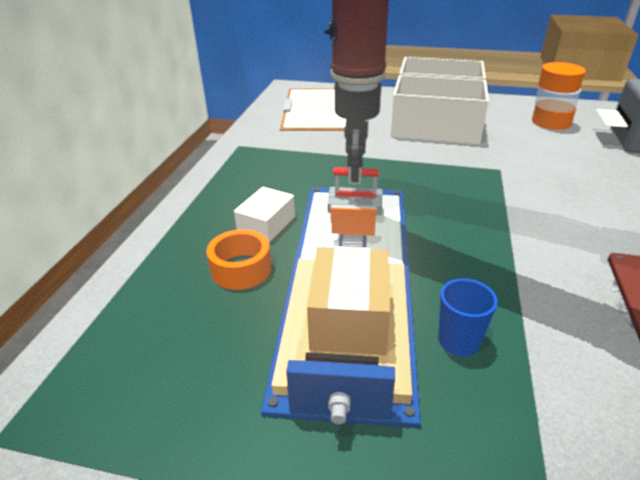

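The bar is gripped: opening 0.149 ≈ 12.7 mm, and the wrist view shows it between the pads at column 323. Lifting.

```bash
python3 -m pendant '{"hand":[0,0,0,0,0,0],"delta_pos":[[0,-0.002,0],[0,-0.005,0],[0,-0.008,0],[0,-0.0105,0],[0,-0.0105,0],[0,-0.0105,0]],"rotation":[[0,0,0],[0,0,0],[0,0,0],[0,0,0],[0,0,0],[0,0,0]]}' 60
python3 w.py 0 -120 172
python3 - <<'E'
from h import *
for n in ["side"]:
    c=manip.read_camera(n); cv2.imwrite(f"pics/{n}3.png",cv2.resize(c["img"][140:260,280:420,::-1],None,fx=4,fy=4,interpolation=cv2.INTER_CUBIC))
E
```

```text
time: 4.23
tool_pos: [556.9, -136.3, 171.1]
tool_rot: [[0.992, 0.001, -0.128], [0.128, 0.001, 0.992], [0.001, -1.0, 0.0]]
ft_force: [4.0, 0.9, -7.5]
opening: 0.134
delta [-0.5 -0.8 40.5] mm
rot [-0.03  0.19  0.06]
t 4.23 jig 0.68 -160.47 z 171.13
force jig 4.08 0.36 -7.54 open 0.134
```

View pics/side3.png

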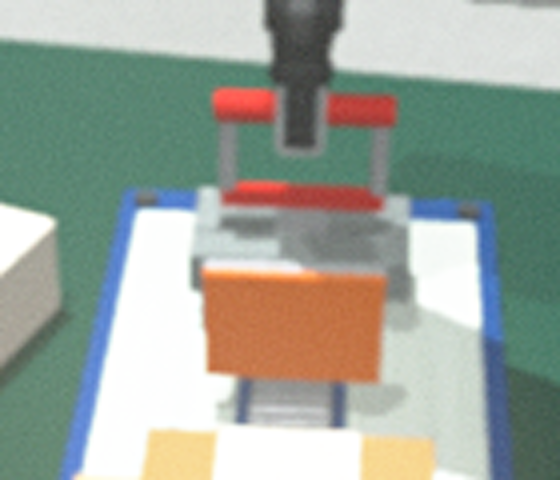

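Lift is about 10.4 mm with -7.5 N, matching the stated spring force. I add 1.3 mm for margin and slide to the first notches.

```bash
python3 -m pendant '{"hand":[0,0,0,0,0,0,0,0,0,0],"delta_pos":[[0,-0.0013,0],[0,-0.0013,0],[0,-0.0013,0.005],[0,-0.0013,0.012],[0,-0.0013,0.02],[0,-0.0013,0.03],[0,-0.0013,0.04],[0,-0.0013,0.05],[0,-0.0013,0.055],[0,-0.0013,0.055]],"rotation":[[0,0,0],[0,0,0],[0,0,0],[0,0,0],[0,0,0],[0,0,0],[0,0,0],[0,0,0],[0,0,0],[0,0,0]]}'
python3 w.py 0 -40 172.3
```

```text
time: 5.12
tool_pos: [549.6, -79.2, 172.2]
tool_rot: [[0.991, 0.0, -0.131], [0.131, 0.002, 0.991], [0.001, -1.0, 0.002]]
ft_force: [3.7, 1.3, -6.8]
opening: 0.142
delta [-0.2  0.  63. ] mm
rot [-0.11  0.34  0.03]
t 5.12 jig 0.59 -103.0 z 172.22
force jig 3.81 0.88 -6.85 open 0.142
```

```bash
python3 -m pendant '{"hand":[0,0,0,0,0,0,0,0,0,0],"delta_pos":[[0,0,0.006],[0,0,0.014],[0,0,0.023],[0,0,0.033],[0,0,0.043],[0,0,0.052],[0,0,0.06],[0,0,0.063],[0,0,0.063],[0,0,0.063]],"rotation":[[0,0.1,0],[0,0.2,0],[0,0.3,0],[0,0.3,0],[0,0.3,0],[0,0.3,0],[0,0.3,0],[0,0.3,0],[0,0.3,0],[0,0.3,0]]}'
python3 w.py 0 -8 172.3
cat > snap.py <<'E'
from h import *
import sys
o=np.array([536.14,22.87]);yj=np.array([-.12509,.99215]);xj=np.array([yj[1],-yj[0]])
c=manip.read_camera("top"); cv2.imwrite(f"pics/top{sys.argv[1]}.png",cv2.resize(c["img"][190:340,170:370,::-1],None,fx=4,fy=4,interpolation=cv2.INTER_CUBIC))
c=manip.read_camera("side"); cv2.imwrite(f"pics/side{sys.argv[1]}.png",cv2.resize(c["img"][150:440,250:430,::-1],None,fx=2,fy=2,interpolation=cv2.INTER_CUBIC))
E
python3 snap.py 4
```

```text
time: 5.95
tool_pos: [541.5, -16.3, 172.4]
tool_rot: [[0.992, 0.001, -0.126], [0.126, 0.003, 0.992], [0.001, -1.0, 0.003]]
ft_force: [5.2, 1.3, -8.0]
opening: 0.143
delta [-0.4  0.2 31.6] mm
rot [-0.14  0.08  0.05]
t 5.95 jig 0.41 -39.56 z 172.42
force jig 5.33 0.65 -7.97 open 0.143
```

View pics/top4.png

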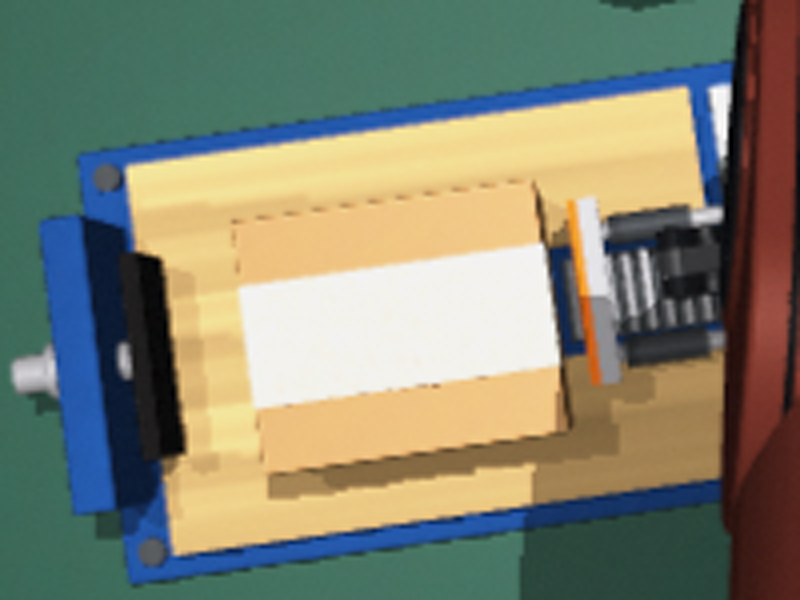

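View pics/side4.png

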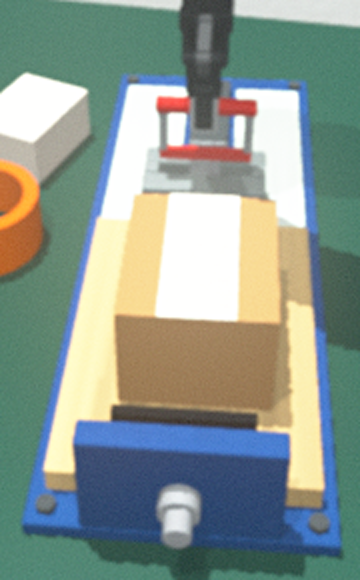

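The top view shows the pad (column ~580) just short of the carton's near face (~545–568), with the carton almost square and the buffer at ~160–185. I push gently, about 40 mm/s, and stop short of the buffer.

```bash
python3 -m pendant '{"hand":[0,0,0,0,0,0,0,0,0,0,0,0],"delta_pos":[[0,0,0.003],[0,0,0.006],[0,0,0.01],[0,0,0.013],[0,0,0.016],[0,0,0.019],[0,0,0.022],[0,0,0.025],[0,0,0.028],[0,0,0.031],[0,0,0.034],[0,0,0.036]],"rotation":[[0,0,0],[0,0,0],[0,0,0],[0,0,0],[0,0,0],[0,0,0],[0,0,0],[0,0,0],[0,0,0],[0,0,0],[0,0,0],[0,0,0]]}'
python3 w.py 0 10 172.3
python3 snap.py 5
```

```text
time: 7.05
tool_pos: [537.0, 18.7, 172.6]
tool_rot: [[0.992, 0.001, -0.125], [0.125, 0.002, 0.992], [0.001, -1.0, 0.002]]
ft_force: [5.1, -2.4, -7.1]
opening: 0.135
delta [-0.4  0.3 14.3] mm
rot [-0.1   0.02  0.06]
t 7.05 jig 0.38 -4.26 z 172.56
force jig 4.74 -3.06 -7.09 open 0.135
```

View pics/top5.png

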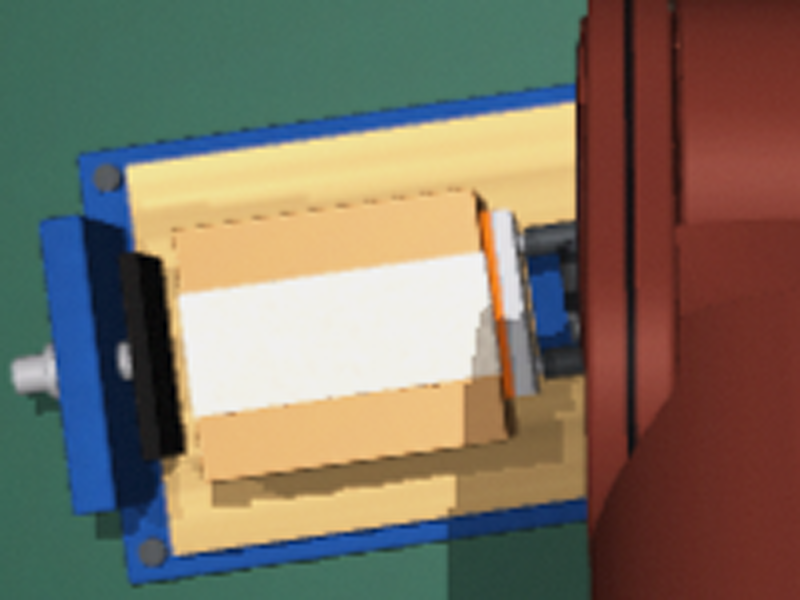

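Carton moves with the pad and stays square, with about 8–10 mm left to the buffer. I continue in small felt steps.

```bash
python3 -m pendant '{"hand":[0,0,0,0,0,0],"delta_pos":[[0,0,0.002],[0,0,0.004],[0,0,0.006],[0,0,0.008],[0,0,0.008],[0,0,0.008]],"rotation":[[0,0,0],[0,0,0],[0,0,0],[0,0,0],[0,0,0],[0,0,0]]}'
python3 w.py
python3 -m pendant '{"hand":[0,0,0,0],"delta_pos":[[0,0,0.0015],[0,0,0.003],[0,0,0.004],[0,0,0.004]],"rotation":[[0,0,0],[0,0,0],[0,0,0],[0,0,0]]}'
python3 w.py
python3 -m pendant '{"hand":[0,0,0,0],"delta_pos":[[0,0,0.0015],[0,0,0.003],[0,0,0.004],[0,0,0.004]],"rotation":[[0,0,0],[0,0,0],[0,0,0],[0,0,0]]}'
python3 w.py
python3 snap.py 6
```

```text
time: 7.65
tool_pos: [536.0, 26.9, 172.5]
tool_rot: [[0.992, 0.001, -0.126], [0.126, 0.002, 0.992], [0.001, -1.0, 0.002]]
ft_force: [4.9, -1.2, -8.1]
opening: 0.14
t 7.65 jig 0.35 3.97 z 172.53
force jig 4.68 -1.82 -8.12 open 0.14
time: 7.98
tool_pos: [535.5, 30.7, 172.6]
tool_rot: [[0.992, 0.001, -0.126], [0.126, 0.002, 0.992], [0.001, -1.0, 0.002]]
ft_force: [5.0, -1.5, -6.9]
opening: 0.138
t 7.98 jig 0.35 7.8 z 172.55
force jig 4.74 -2.15 -6.9 open 0.138
time: 8.32
tool_pos: [535.0, 34.4, 172.6]
tool_rot: [[0.992, 0.001, -0.125], [0.125, 0.002, 0.992], [0.001, -1.0, 0.002]]
ft_force: [4.6, -0.6, -7.3]
opening: 0.14
t 8.32 jig 0.34 11.59 z 172.57
force jig 4.45 -1.17 -7.33 open 0.14
```

View pics/top6.png

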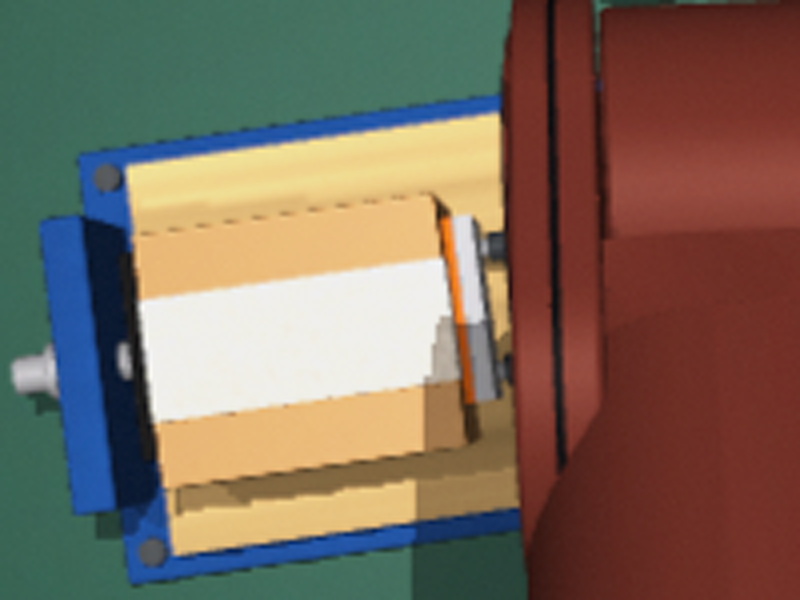

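View pics/side6.png

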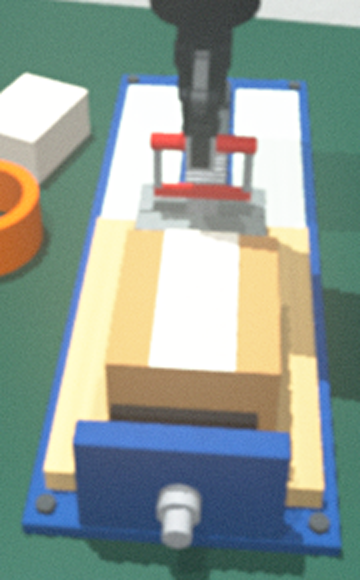

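Not home yet: force is still friction-level, and the side view shows a thin strip of the dark buffer below the carton's top. I continue in 2–3 mm steps.

```bash
python3 -m pendant '{"hand":[0,0,0,0],"delta_pos":[[0,0,0.001],[0,0,0.0025],[0,0,0.0025],[0,0,0.0025]],"rotation":[[0,0,0],[0,0,0],[0,0,0],[0,0,0]]}'
python3 w.py
python3 -m pendant '{"hand":[0,0,0,0],"delta_pos":[[0,0,0.001],[0,0,0.0025],[0,0,0.0025],[0,0,0.0025]],"rotation":[[0,0,0],[0,0,0],[0,0,0],[0,0,0]]}'
python3 w.py
python3 -m pendant '{"hand":[0,0,0,0],"delta_pos":[[0,0,0.001],[0,0,0.0025],[0,0,0.0025],[0,0,0.0025]],"rotation":[[0,0,0],[0,0,0],[0,0,0],[0,0,0]]}'
python3 w.py
```

```text
time: 8.75
tool_pos: [534.7, 36.8, 172.6]
tool_rot: [[0.992, 0.001, -0.125], [0.125, 0.002, 0.992], [0.001, -1.0, 0.002]]
ft_force: [4.7, -1.9, -7.0]
opening: 0.143
t 8.75 jig 0.36 13.96 z 172.58
force jig 4.45 -2.43 -7.04 open 0.143
time: 9.08
tool_pos: [534.4, 39.2, 172.6]
tool_rot: [[0.992, 0.001, -0.125], [0.125, 0.002, 0.992], [0.001, -1.0, 0.002]]
ft_force: [4.9, -0.9, -7.3]
opening: 0.141
t 9.08 jig 0.34 16.38 z 172.57
force jig 4.79 -1.54 -7.27 open 0.141
time: 9.42
tool_pos: [534.2, 40.7, 172.6]
tool_rot: [[0.992, 0.001, -0.124], [0.124, 0.001, 0.992], [0.001, -1.0, 0.001]]
ft_force: [5.1, -3.0, -8.0]
opening: 0.142
t 9.42 jig 0.32 17.98 z 172.61
force jig 4.65 -3.58 -7.99 open 0.142
```

```bash
python3 -m pendant '{"hand":[0,0,0,0],"delta_pos":[[0,0,0.001],[0,0,0.0025],[0,0,0.0025],[0,0,0.0025]],"rotation":[[0,0,0],[0,0,0],[0,0,0],[0,0,0]]}'
python3 w.py
python3 -m pendant '{"hand":[0,0,0,0],"delta_pos":[[0,0,0.001],[0,0,0.0025],[0,0,0.0025],[0,0,0.0025]],"rotation":[[0,0,0],[0,0,0],[0,0,0],[0,0,0]]}'
python3 w.py
python3 snap.py 7
python3 - <<'E'
from h import *
c=manip.read_camera("wrist"); cv2.imwrite("pics/wrist7.png",c["img"][:,:,::-1])
E
```

```text
time: 9.75
tool_pos: [534.0, 42.0, 172.6]
tool_rot: [[0.992, 0.001, -0.123], [0.123, -0.0, 0.992], [0.001, -1.0, -0.0]]
ft_force: [4.7, -5.5, -7.8]
opening: 0.138
t 9.75 jig 0.31 19.26 z 172.63
force jig 3.96 -6.03 -7.8 open 0.138
time: 10.08
tool_pos: [533.9, 43.1, 172.6]
tool_rot: [[0.992, 0.001, -0.122], [0.122, -0.002, 0.992], [0.001, -1.0, -0.002]]
ft_force: [4.8, -5.0, -7.5]
opening: 0.139
t 10.08 jig 0.28 20.37 z 172.63
force jig 4.09 -5.53 -7.55 open 0.139
```

View pics/top7.png

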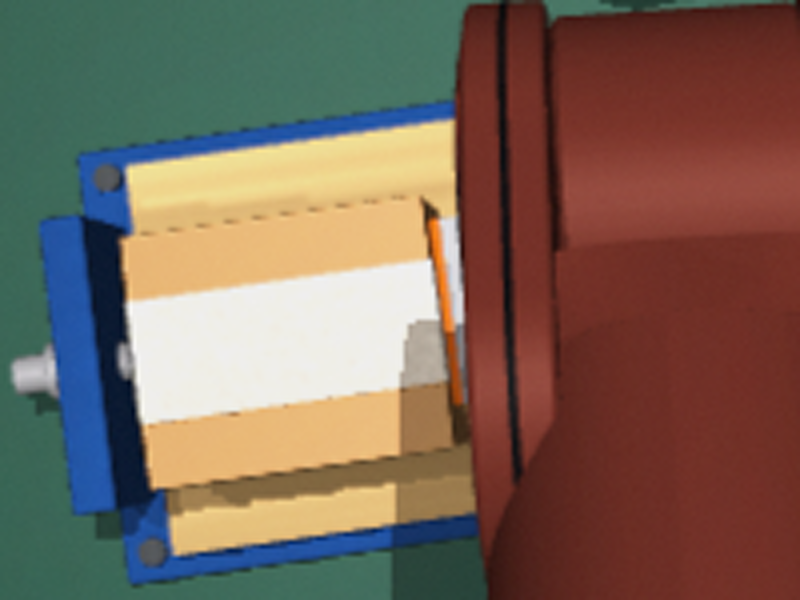

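View pics/wrist7.png

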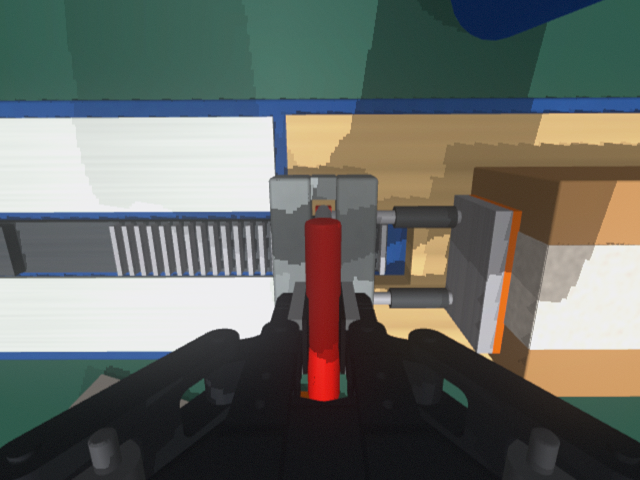

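Carton is home: force jumped to ~6 N, and the carton's far edge lies over the buffer, square. The clamp is at about 20.4. Now compress further; the notches should be near 18.5 and 26.5.

```bash
python3 -m pendant '{"hand":[0,0,0,0,0,0],"delta_pos":[[0,0,0.0015],[0,0,0.003],[0,0,0.0045],[0,0,0.005],[0,0,0.005],[0,0,0.005]],"rotation":[[0,0,0],[0,0,0],[0,0,0],[0,0,0],[0,0,0],[0,0,0]]}'
python3 w.py
python3 - <<'E'
from h import *
import time
L=[]
for n in ["wrist"]*6:
    c=manip.read_camera(n); f=manip.state(); L.append(np.r_[f["tool_pos"],f["ft_force"]])
print(np.round(L,2))
cv2.imwrite("pics/wrist8.png",cv2.resize(c["img"][160:340,90:410,::-1],None,fx=2.5,fy=2.5,interpolation=cv2.INTER_CUBIC))
E
```

```text
time: 10.73
tool_pos: [533.5, 46.0, 172.7]
tool_rot: [[0.993, 0.002, -0.12], [0.12, -0.004, 0.993], [0.002, -1.0, -0.004]]
ft_force: [5.7, -7.8, -7.1]
opening: 0.137
t 10.73 jig 0.3 23.3 z 172.69
force jig 4.72 -8.46 -7.13 open 0.137
[[533.52  46.05 172.67   5.3   -6.98  -7.22]
 [533.51  46.08 172.68   5.9   -7.4   -7.04]
 [533.52  46.06 172.67   5.6   -6.84  -6.32]
 [533.51  46.05 172.67   5.48  -7.04  -6.9 ]
 [533.51  46.08 172.66   5.53  -7.3   -7.89]
 [533.5   46.05 172.67   6.59  -8.36  -7.42]]
```

View pics/wrist8.png

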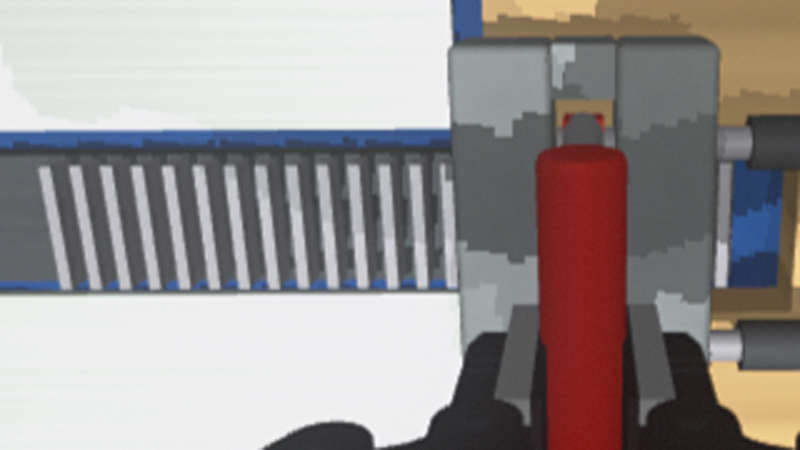

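Run:
```python
from h import *
o=np.array([536.14,22.87]);yj=np.array([-.12509,.99215]);xj=np.array([yj[1],-yj[0]])
J=lambda P:np.c_[(P[:,:2]-o)@xj,(P[:,:2]-o)@yj].round(1)
c=manip.read_camera("wrist")
W=lambda *p:np.array(p)/2.5+[90,160]
print("lands top/bot",J(ray(c,W((45,167),(65,287),(230,165),(242,287),(415,165),(422,287),(724,167),(722,287)),29)).tolist())
print("block L edge",J(ray(c,W((450,45),(459,250)),56)).tolist(),"R",J(ray(c,W((718,45),(714,250)),56)).tolist())
print("bar",J(ray(c,W((582,160),(582,300)),117)).tolist())
```

```text
lands top/bot [[-17.1, -117.3], [16.3, -117.8], [-17.5, -69.0], [16.4, -69.8], [-17.4, -21.0], [16.5, -21.0], [-16.7, 59.1], [16.6, 60.0]]
block L edge [[-50.8, -6.1], [-3.6, -6.2]] R [[-50.7, 52.2], [-3.5, 53.2]]
bar [[-39.5, 22.9], [-16.5, 22.9]]
```

Measured against the rail's own lands (camera offset about -3.5 mm), the clamp sits at true y of about 26.5, right at a notch centre (window 25.75–27.25). The pad force is about 8 N. I nudge slightly forward so any push-back falls into this notch, and lower the bar by feel.

```bash
python3 -m pendant '{"hand":[0,0,0,0,0,0,0,0],"delta_pos":[[0,0,0.0028],[0,0,0.003],[0,0,0.003],[0,0.001,0.003],[0,0.002,0.003],[0,0.003,0.003],[0,0.004,0.003],[0,0.004,0.003]],"rotation":[[0,0,0],[0,0,0],[0,0,0],[0,0,0],[0,0,0],[0,0,0],[0,0,0],[0,0,0]]}'
python3 w.py
python3 -m pendant '{"hand":[0,0,0,0,0,0],"delta_pos":[[0,0,0.0028],[0,0.001,0.0028],[0,0.002,0.0028],[0,0.003,0.0028],[0,0.004,0.0028],[0,0.004,0.0028]],"rotation":[[0,0,0],[0,0,0],[0,0,0],[0,0,0],[0,0,0],[0,0,0]]}'
python3 w.py
```

```text
time: 11.75
tool_pos: [533.4, 46.8, 168.6]
tool_rot: [[0.993, 0.002, -0.119], [0.119, -0.006, 0.993], [0.002, -1.0, -0.007]]
ft_force: [6.5, -8.5, -7.8]
opening: 0.136
t 11.75 jig 0.3 24.05 z 168.61
force jig 5.37 -9.29 -7.82 open 0.136
time: 12.25
tool_pos: [533.4, 47.2, 164.6]
tool_rot: [[0.993, 0.003, -0.117], [0.117, -0.009, 0.993], [0.002, -1.0, -0.009]]
ft_force: [5.9, -8.6, -6.0]
opening: 0.139
t 12.25 jig 0.29 24.49 z 164.58
force jig 4.76 -9.24 -5.97 open 0.139
```

The bar lift is now about 4 mm and the spring still pulls down (-6 N), so the tooth has entered the notch rather than resting on a land. Lowering the rest of the way.

```bash
python3 -m pendant '{"hand":[0,0,0,0,0,0],"delta_pos":[[0,0.001,0.002],[0,0.002,0.002],[0,0.003,0.002],[0,0.0038,0.002],[0,0.0038,0.002],[0,0.0038,0.002]],"rotation":[[0,0,0],[0,0,0],[0,0,0],[0,0,0],[0,0,0],[0,0,0]]}'
python3 w.py
python3 - <<'E'
from h import *
c=manip.read_camera("side"); cv2.imwrite("pics/side9.png",cv2.resize(c["img"][150:440,250:430,::-1],None,fx=2,fy=2,interpolation=cv2.INTER_CUBIC))
c=manip.read_camera("wrist"); cv2.imwrite("pics/wrist9.png",cv2.resize(c["img"][160:340,90:410,::-1],None,fx=2.5,fy=2.5,interpolation=cv2.INTER_CUBIC))
E
```

```text
time: 12.75
tool_pos: [533.4, 47.1, 161.0]
tool_rot: [[0.993, 0.003, -0.115], [0.116, -0.011, 0.993], [0.002, -1.0, -0.011]]
ft_force: [4.4, -8.2, -4.8]
opening: 0.14
t 12.75 jig 0.33 24.37 z 160.97
force jig 3.36 -8.72 -4.8 open 0.14
```

View pics/side9.png

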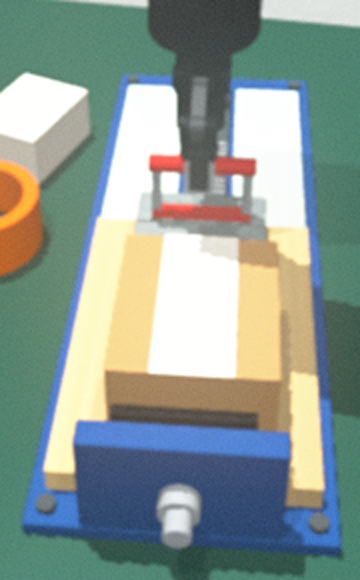

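View pics/wrist9.png

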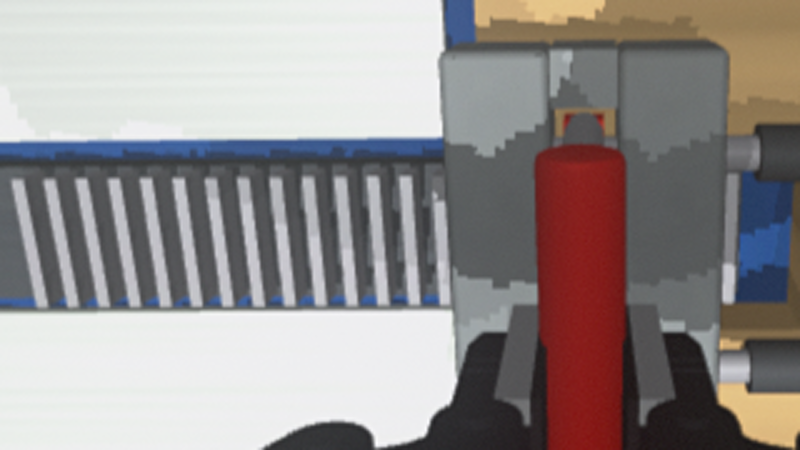

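Bar is essentially at its lowered height (161.0 against 160.8 when first gripped). I relax the push, open the hand, then retreat straight up.

```bash
python3 -m pendant '{"hand":[0,0,5,20,40,60,80,100,100,100,100,100],"delta_pos":[[0,0.0005,0.001],[0,0.0005,0],[0,0.0005,0],[0,0.0005,0],[0,0.0005,0],[0,0.0005,0],[0,0.0005,0],[0,0.0005,0],[0,0,0],[0,0,0],[0,0,0],[0,0,0]],"rotation":[[0,0,0],[0,0,0],[0,0,0],[0,0,0],[0,0,0],[0,0,0],[0,0,0],[0,0,0],[0,0,0],[0,0,0],[0,0,0],[0,0,0]]}' 20
python3 w.py
python3 - <<'E'
from h import *
c=manip.read_camera("wrist"); cv2.imwrite("pics/wrist10.png",c["img"][:,:,::-1])
E
```

```text
time: 13.85
tool_pos: [533.4, 47.1, 161.0]
tool_rot: [[0.993, 0.003, -0.115], [0.115, -0.011, 0.993], [0.002, -1.0, -0.011]]
ft_force: [0.2, 0.6, 0.3]
opening: 1.003
t 13.85 jig 0.28 24.36 z 160.98
force jig 0.25 0.53 0.34 open 1.003
```

View pics/wrist10.png

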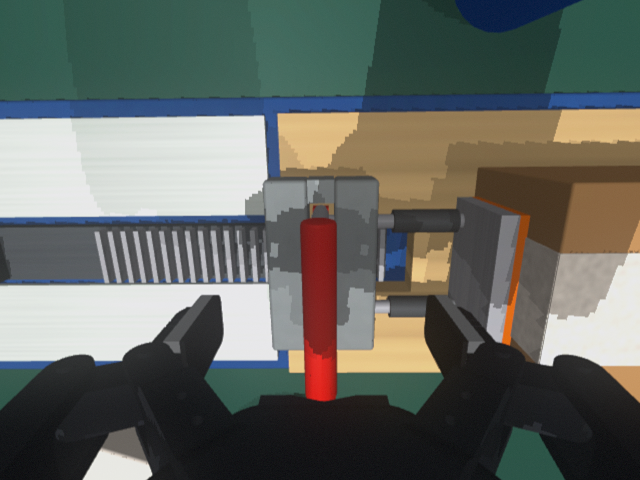

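Clear of the bar, which settled about 1–2 mm back against the land as expected. Retreating up and back, away from the top camera's view.

```bash
python3 -m pendant '{"hand":[100,100,100,100,100,100,100,100,100,100,100,100],"delta_pos":[[0,-0.02,0],[0,-0.05,0],[0,-0.08,0],[0,-0.11,0],[0,-0.13,0],[0,-0.13,-0.03],[0,-0.13,-0.07],[0,-0.13,-0.11],[0,-0.13,-0.15],[0,-0.13,-0.19],[0,-0.13,-0.22],[0,-0.13,-0.22]],"rotation":[[0,0,0],[0,0,0],[0,0,0],[0,0,0],[0,0,0],[0,0,0],[0,0,0],[0,0,0],[0,0,0],[0,0,0],[0,0,0],[0,0,0]]}'
python3 w.py
python3 - <<'E'
from h import *
c=manip.read_camera("side"); cv2.imwrite("pics/side11.png",cv2.resize(c["img"][150:440,250:430,::-1],None,fx=2,fy=2,interpolation=cv2.INTER_CUBIC))
c=manip.read_camera("top"); cv2.imwrite("pics/top11.png",cv2.resize(c["img"][190:340,170:370,::-1],None,fx=4,fy=4,interpolation=cv2.INTER_CUBIC))
cv2.imwrite("pics/top11f.png",c["img"][:,:,::-1])
E
```

```text
time: 14.9
tool_pos: [557.2, -177.7, 293.9]
tool_rot: [[0.994, 0.004, -0.107], [0.107, -0.015, 0.994], [0.002, -1.0, -0.015]]
ft_force: [-0.1, -0.7, -0.4]
opening: 1.001
t 14.9 jig -4.16 -201.6 z 293.87
force jig -0.17 -0.72 -0.41 open 1.001
```

View pics/side11.png

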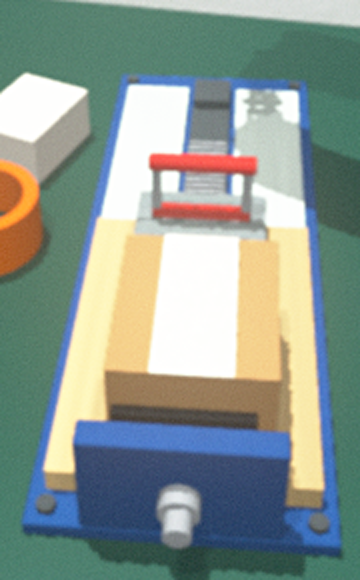

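View pics/top11.png

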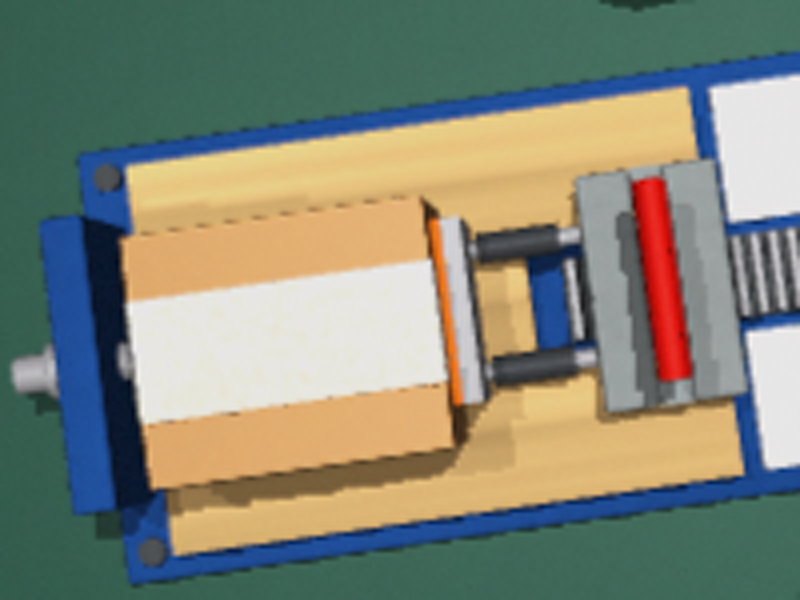

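View pics/top11f.png

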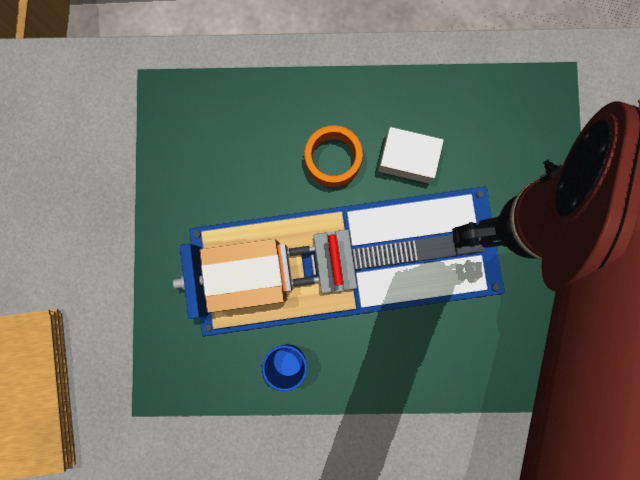

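The pictures show the carton home and square, pad against it and bystanders unmoved. I'll measure the pad compression, bar height and squareness before handing in.

Run:
```python
from h import *
o=np.array([536.14,22.87]);yj=np.array([-.12509,.99215]);xj=np.array([yj[1],-yj[0]])
J=lambda P:np.c_[(P[:,:2]-o)@xj,(P[:,:2]-o)@yj].round(1)
c=manip.read_camera("top");T=lambda *p:np.array(p)/4+[170,190]
bar=J(ray(c,T((649,180),(680,378)),112)); print("bar",bar.tolist())
print("block edges z56",J(ray(c,T((576,180),(608,410),(715,160),(746,392)),56)).tolist())
print("pad face top z88",J(ray(c,T((430,222),(456,403)),88)).tolist())
cc=J(ray(c,T((122,237),(420,197),(455,447),(152,488)),110)); print("carton",cc.tolist())
for a,b in((1,0),(2,3)):
    d=cc[b]-cc[a]; print("carton yaw deg",np.degrees(np.arctan2(d[0],d[1])).round(2))
# side: bar middle pixel, true clamp y ~ bar
s=manip.read_camera("side")
ym=bar[:,1].mean()
for z in (105,109,113): print(z,(proj(s,[np.r_[o+yj*ym,z]])-[250,150])*2, "ends",((proj(s,[np.r_[o+yj*ym+xj*x,z] for x in(-40,40)])-[250,150])*2).round(1).tolist())
```

```text
bar [[39.0, 23.8], [-39.3, 22.7]]
block edges z56 [[48.2, 53.0], [-48.6, 53.1], [48.3, -5.8], [-49.2, -4.6]]
pad face top z88 [[36.7, 113.2], [-36.8, 112.5]]
carton [[46.1, 232.4], [45.2, 114.0], [-53.6, 113.4], [-52.9, 232.6]]
carton yaw deg 0.44
carton yaw deg 0.34
105 [[198.88257514 163.88666566]] ends [[253.3, 166.4], [144.9, 161.4]]
109 [[198.98986003 159.46746153]] ends [[253.6, 161.9], [144.8, 157.0]]
113 [[199.09786215 155.01871342]] ends [[253.9, 157.5], [144.7, 152.6]]
```

Compression is 5.4 mm by direct measurement (about 8 N), or about 8.5 mm if I use the same pictures' starting offset (about 10 N); both are in range. The bar is at its down height of about 105–106 mm, and the carton is within 0.5° of square. Handing in.

```bash
python3 -c "
from cell import manip
print(manip.job_done(), manip.state()['time'])"
```

```text
the job is handed in; nothing more can be done
the job is handed in; nothing more can be done
```

I lifted the release bar about 12 mm and slid the clamp until the carton was home against the buffer plate. The bar then went down into the notch near jig y = 26 mm. I opened the hand and backed it away. The job was handed in after about 15 s of the 58 s and reported no verdict.

**Last checks:**
- **Bar:** fully down, about 105–106 mm above the bench in the side view. The spring was still pulling it down as the tooth passed land height.
- **Clamp:** it moved back about 1–2 mm against the land when released, as expected. I did not measure its speed afterwards, so that it is at rest is inferred.
- **Carton:** yaw to the jig about 0.4° (limit about 2.9°), and it stands flat on the deck in the pictures. Its far face measures about jig y = 232.5 mm. Contact with the buffer was felt as the wrist force rising from about 2 N to 6 N.
- **Pad force:** 5.4 to 8.5 mm of compression, so about 8 to 10 N. The wrist sensor never read more than about 9.3 N along the rail while pressing.
- **Bystanders:** the parcel, tape roll and cup look unmoved in the top view; I compared them by eye only.

**Disagreements:**
- The wrist camera placed the rail lands about 3.5 mm off from my jig fit. I chose the notch relative to the lands themselves.
- The two compression figures differ by about 3 mm, depending on whether the clamp's starting image offset is applied. Both are within the allowed force range.
- My first sighting put the buffer face at about jig y = 225 mm. It was felt 7 mm or more further on.

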